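Sort stripped-down machine parts and put the gauge back in its case

ROBOT

A 7-joint arm with a two-finger parallel gripper is mounted at the origin on the work surface. World frame = base frame: x ahead of the robot, y to its left, z up, the work surface at z = 0. Lengths are in m, angles in rad, forces in N, time in s.
With the tool pointing down it reaches from about 0.4 to 0.875 m from the base axis. Payload 19.3 kg.
Tool frame: the origin (TCP) lies at the very end of the fingers, on their centre line; the grasp point (between the pads) lies bot.tcp_to_grasp behind it (bot.tcp_to_grasp is the distance from the TCP to the grasp point, in m); z points along the fingers, y is the direction in which the jaws open and shut (so a half turn about z gives the same grasp; the last joint's range is limited). The gripper opens to 85 mm and grips with 20 to 120 N. Pads are 22 mm wide; open, the fingers measure 114 mm over their backs; the gripper's body (76 mm by 85 mm) begins 54 mm behind the grasp point. The pads swing forward as they close: fully open they stand 13 mm farther back than shut.
Start: joints at [-1.27, 0.521, -0.036, 1.599, 0.021, 1.021, -0.113], TCP at [0.226, 0.583, 0.231] pointing down, gripper open.
Joint ranges: [-2.91, 2.91], [-0.3, 2.13], [-1.5, 1.42], [0.17, 2.43], [-1.26, 4.41], [0.16, 1.93], [-2.52, 2.52]. Speed limits (rad/s): [1.89, 1.89, 2.39, 2.39, 3.01, 3.01, 3.01].

INTERFACE

Orientations are given as [roll, pitch, yaw] about the fixed x, y, z axes, in that order (R = Rz(yaw) Ry(pitch) Rx(roll)).
In Python, from workcell import bot gives the robot as it stands.
- The arm moves only by the tool servo_tool, never from a script. Its argument "targets" is a list of rows, each a list of 2 entries, a list of its own where there are three numbers: the shift along the tool's x, y, z in units of 0.05 m (1.0 is 0.05 m), then the turn about the tool's z in units of 5 degrees (1.0 is 5 degrees). A call has 1 to 12 rows; each row shifts and turns the commanded pose from where the row before left it, along the tool's axes as they then stand; what a row does not reach is not made up. A row lasts 1/8 s, in which the tool goes at most 62.5 mm and 10.7 degrees, less where a joint would pass 70% of its speed; a pose out of reach is approached as far as the arm can. A call with a number of a shift or a turn outside -1 to 1 is refused whole. A call with a gripper value outside its range is refused whole. "gripper" is the opening, from -1 (shut) to 1 (fully open), so that 0 is half open, set as the call begins (left out, the last holds). The fingers move at their own pace and stop on an object; "newtons" is the grip in N (left out, the last holds). Time passes only in rows, so rows that do not move let the fingers close. It gives the time, the measured TCP pose, the force and the opening at its end, in the units of the state.
- bot.observe(): the state, without advancing time (a new reading comes with each control period).
- bot.grab_frame(name): name is "scene" or "top" or "wrist"; returns the picture (480x640x3 uint8, blue, green, red); there is no depth.
- bot.get_calibration(name): a dict with "fx", "fy", "cx", "cy" (pixels), "pose" (4x4, takes a point from camera to world coordinates). Camera axes: x right, y up, looking along -z (the intrinsics and any distortion apply to the point x, -y, -z); pixel columns grow to the right and rows downward; lengths in m; the calibration is good to about 2 mm. A picture is of the moment at which its call begins: read the wrist's pose just before it. get_calibration takes no time and is no camera call; for the wrist camera it gives the pose at the moment of the call.
- bot.job_done(): hands the job in, once; it reports no verdict.
The state is a dict: "clock": time; "qpos": joint angles; "qd": joint speeds; "joint_efforts": joint torques, N m; "position": TCP position; "tool_rot": TCP orientation; "force": force on the tool from outside, world axes, zero at the start; "moment": the same for the moment, N m; "grip_width": finger opening in m.
Only numpy, scipy, OpenCV 4.12 (cv2) and the standard library are available. Lean on these libraries where they do the work, as an engineer would, in place of code of your own. Each camera call takes 0.05 s, during which the arm holds its last target.

TASK

Clear the stripped-down parts off the bench: the copper-coloured hex nut goes in the blue bin, the white flanged bushing in the yellow bin and the dark sprocket in the red bin. Only when all three are put away, swing the lid of the aluminium case up to upright by its orange tab (it stays where you leave it), lay the pressure gauge inside with its dial facing up and let go of it, then lower the lid until it is fully shut.

Things in the scene. Friction and masses are not known exactly. Their poses are not given: they have to be found in the camera images.
- nut: Copper-coloured hexagon nut, lying flat: 41 mm across flats, 47 mm across corners, 24 mm high, 24 mm hole, 0.14 kg. Origin: centre of its underside, z up. Flats face along its own x axis and every 60 degrees from there.
- bushing: White plastic flanged bushing standing on its flange: flange 50 mm diameter and 6 mm thick at the bottom, round sleeve 36 mm outside diameter above it up to 36 mm height, bore 26 mm, 0.06 kg. Origin: centre of its underside, z up.
- sprocket: Dark steel chain sprocket lying flat, hub up: toothed disc 70 mm over the teeth, 8 mm thick; round hub 30 mm diameter on it, from 8 mm to 34 mm height; 0.25 kg. Grip it by the hub. Origin: centre of its underside, z up.
- gauge: Pressure gauge lying on its back, white dial up: round black body 46 mm diameter, 26 mm high, 0.16 kg; a square brass stem 12 mm thick sticks out sideways along its own -x to 43 mm from the centre. Origin: centre of the round body's underside, z up out of the dial. The sides at its own +y and -y are free to grip.
- blue_bin: Open square blue plastic bin, fixed to the bench, 140 x 140 mm outside, 45 mm high, walls and floor 4 mm (inside 132 x 132 mm). Origin: centre of its underside; x, y along its sides, z up.
- yellow_bin: Open square yellow plastic bin, fixed to the bench, 140 x 140 mm outside, 45 mm high, walls and floor 4 mm (inside 132 x 132 mm). Origin: centre of its underside; x, y along its sides, z up.
- red_bin: Open square red plastic bin, fixed to the bench, 140 x 140 mm outside, 45 mm high, walls and floor 4 mm (inside 132 x 132 mm). Origin: centre of its underside; x, y along its sides, z up.
- case: Aluminium instrument case, fixed to the bench, 150 mm (its x) x 160 mm (its y), 60 mm high without lid; walls and floor 4 mm, inside 142 x 152 mm, black floor liner. Origin: centre of its underside. Its lid is hinged on the rim at its own +x side (hinge line along its y, at x = +75 mm, z = 60 mm); its -x side is the front.
- lid (a joint): Angle of the case lid: 0 shut, 1.57 upright, stop at 1.8; the front edge rises and swings back towards the case's +x as it grows. It starts shut or slightly ajar. The hinge is stiff: the lid stays at any angle, and about 3 N at the tab moves it. Lid 150 x 160 x 6 mm, on top of the rim.
- lid_tab (a point): Grip point on the lid's orange tab, 180 mm from the hinge line; the tab is 16 mm wide, 12 mm thick and sticks out 45 mm from the middle of the lid's front edge. This point is 30 mm out, mid-thickness, 6 mm above the rim when shut. Pinched on its two sides (along the case's y) it can turn between the fingers as the lid swings. Its frame turns with the lid: x towards the hinge.

How it is judged:
On the way, in this order (a step that is already met when the one before it is completed fails the run):
1. nut in the blue bin, bushing in the yellow bin and sprocket in the red bin, all let go, the case still shut or nearly so (x of nut in the frame of blue_bin between -0.06 and 0.06 m and y of nut in the frame of blue_bin between -0.06 and 0.06 m and z of nut in the frame of blue_bin between -0.005 and 0.035 m and x of bushing in the frame of yellow_bin between -0.06 and 0.06 m and y of bushing in the frame of yellow_bin between -0.06 and 0.06 m and z of bushing in the frame of yellow_bin between -0.005 and 0.035 m and x of sprocket in the frame of red_bin between -0.06 and 0.06 m and y of sprocket in the frame of red_bin between -0.06 and 0.06 m and z of sprocket in the frame of red_bin between -0.005 and 0.035 m and contact force between the fingers and nut below 0.2 N and contact force between the fingers and bushing below 0.2 N and contact force between the fingers and sprocket below 0.2 N and value of joint lid below 0.5 rad), for 0.2 s.
2. then the case lid swung up to upright (value of joint lid above 1.2 rad), for 0.2 s.
3. gauge lying dial up in the open case, let go (x of gauge in the frame of case between -0.06 and 0.06 m and y of gauge in the frame of case between -0.06 and 0.06 m and z of gauge in the frame of case between -0.005 and 0.02 m and angle between gauge's own z axis and vertical below 0.3 rad and contact force between the fingers and gauge below 0.2 N and value of joint lid above 0.6 rad), for 0.2 s.
4. lid fully shut (value of joint lid below 0.04 rad), for 0.2 s.
At the end, for the whole second after the job is handed in: Nut in the blue, bushing in the yellow, sprocket in the red bin (origin within 60 mm of the bin's centre along each side, under 35 mm above its underside); gauge in the case (60 mm, 20 mm), dial up within 0.3 rad; lid shut within 0.04 rad; all released and at rest (x of nut in the frame of blue_bin between -0.06 and 0.06 m and y of nut in the frame of blue_bin between -0.06 and 0.06 m and z of nut in the frame of blue_bin between -0.005 and 0.035 m and x of bushing in the frame of yellow_bin between -0.06 and 0.06 m and y of bushing in the frame of yellow_bin between -0.06 and 0.06 m and z of bushing in the frame of yellow_bin between -0.005 and 0.035 m and x of sprocket in the frame of red_bin between -0.06 and 0.06 m and y of sprocket in the frame of red_bin between -0.06 and 0.06 m and z of sprocket in the frame of red_bin between -0.005 and 0.035 m and x of gauge in the frame of case between -0.06 and 0.06 m and y of gauge in the frame of case between -0.06 and 0.06 m and z of gauge in the frame of case between -0.005 and 0.02 m and angle between gauge's own z axis and vertical below 0.3 rad and value of joint lid below 0.04 rad and linear speed of each of nut, bushing, sprocket, gauge below 0.03 m/s); the robot touches nothing.
It also fails if it takes over 141 s, if anything falls off the work surface, if the arm or the gripper's body presses on something with over 40 N, if the wrist force passes 120 N, or if a joint passes its speed limit or range.

## Working session

There is one attempt and no reset: what is moved stays moved. The work goes in short steps, Python scripts to look and compute and a tool call to move; the robot and the scene stay as the last step left them, time stands still between calls to the robot, and variables do not carry over. Pictures are saved under pics/ and viewed, and the job is handed in when it is done.

Besides the shell and the picture viewer there is one more tool, called after "Request:" by a JSON object that holds its "name" and its "arguments", one argument or row to a line. servo_tool: Moves the arm, as the interface text tells. Its arguments: {"type":"object","properties":{"targets":{"type":"array","items":{"type":"array"}},"gripper":{"type":"number"},"newtons":{"type":"number"}},"required":["targets"]}

```bash
mkdir -p pics; ls
python3 - <<'E'
from workcell import bot
import cv2
print(bot.observe(), bot.tcp_to_grasp)
for n in ("scene","top","wrist"):
    c=bot.get_calibration(n); print(n,c)
    cv2.imwrite(f"pics/{n}0.png",bot.grab_frame(n))
E
```

```text
pics
{'clock': 0.0, 'qpos': array([-1.27022442,  0.52203214, -0.03628852,  1.59998206,  0.02118447,
        1.0211131 , -0.11278992]), 'qd': array([ 9.34425556e-04,  2.39135310e-03, -3.95620065e-04, -1.59655960e-03,
       -9.70126184e-04, -3.13119499e-05,  2.82590743e-04]), 'joint_efforts': array([-2.26238262e-03, -9.27099752e+01,  1.97868124e+00, -3.69929087e+01,
        1.76414702e-02,  8.11348145e-03,  3.85943770e-05]), 'position': array([0.22639038, 0.5822004 , 0.23072416]), 'tool_rot': array([-3.14044580e+00,  8.82994543e-05,  2.77077860e+00]), 'force': array([-0.16924109,  0.38768509,  0.12964499]), 'moment': array([-0.02132103,  0.04153259,  0.01268327]), 'grip_width': 0.08523448423405891} 0.0187
scene {'fx': 463.37402269860837, 'fy': 463.37402269860837, 'cx': 319.79354352851385, 'cy': 245.26276035306483, 'pose': array([[-0.55498166, -0.51349022,  0.65446402,  1.19318997],
       [ 0.83167015, -0.35942007,  0.42325167,  0.41742325],
       [ 0.01789191,  0.7791951 ,  0.62652604,  0.71606387],
       [ 0.        ,  0.        ,  0.        ,  1.        ]])}
top {'fx': 582.3565666133892, 'fy': 582.3565666133892, 'cx': 322.7459302069697, 'cy': 238.99471181074966, 'pose': array([[-0.02863551,  0.99640552, -0.07972478,  0.46047373],
       [-0.99946074, -0.02982283, -0.01374182, -0.00468244],
       [-0.01607004,  0.07928828,  0.99672219,  1.34685901],
       [ 0.        ,  0.        ,  0.        ,  1.        ]])}
wrist {'fx': 338.7516468677092, 'fy': 338.7516468677092, 'cx': 321.1211857031266, 'cy': 234.35062670359696, 'pose': array([[ 3.62712642e-01, -8.84285670e-01, -2.94072087e-01,
         1.50548236e-01],
       [ 9.31901014e-01,  3.44246149e-01,  1.14258866e-01,
         6.10766329e-01],
       [ 1.95705365e-04, -3.15489212e-01,  9.48929143e-01,
         3.72639446e-01],
       [ 0.00000000e+00,  0.00000000e+00,  0.00000000e+00,
         1.00000000e+00]])}
```

View pics/top0.png

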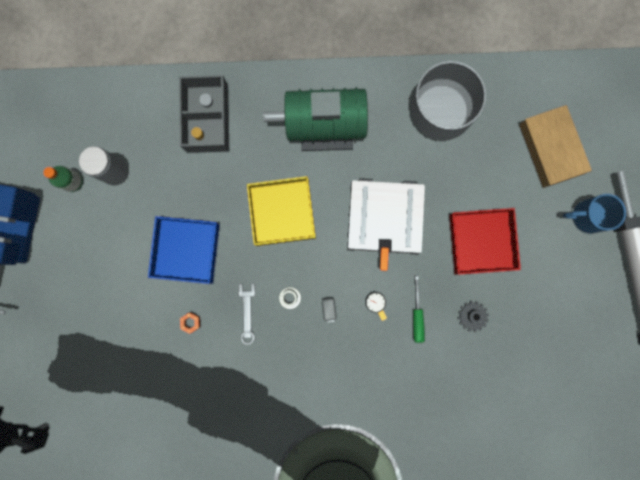

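View pics/scene0.png

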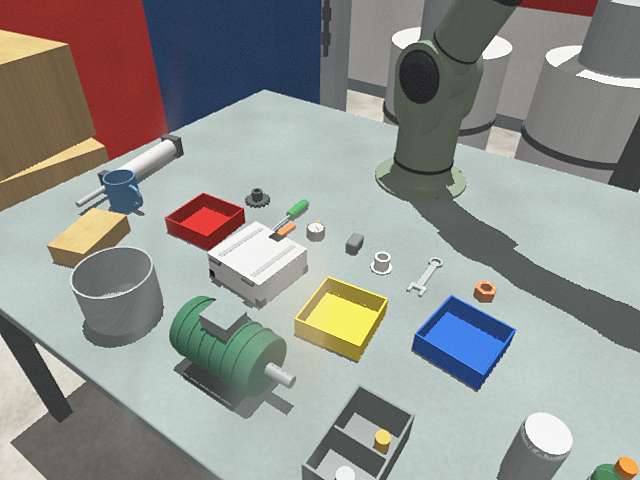

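View pics/wrist0.png

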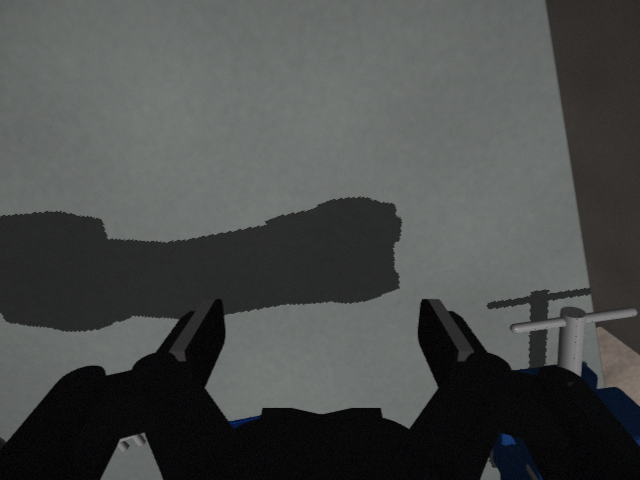

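The top view shows the nut at (190,323), bushing (290,297), gauge (375,301), sprocket (473,316), tab (384,258), and the blue, yellow and red bins at (184,250), (281,211) and (485,241). I'll enlarge crops of both views.

```bash
cat > h.py <<'E'
from workcell import bot
import cv2, numpy as np
from scipy.spatial.transform import Rotation as R
def ray(n,u,v,c=None):
    c=c or bot.get_calibration(n); P=np.array(c["pose"])
    d=P[:3,:3]@np.array([(u-c["cx"])/c["fx"],-(v-c["cy"])/c["fy"],-1]); return P[:3,3],d/np.linalg.norm(d)
def onz(n,u,v,z,c=None):
    o,d=ray(n,u,v,c); return o+d*(z-o[2])/d[2]
def tri(*obs):
    A=np.zeros((3,3));b=np.zeros(3);L=[]
    for n,u,v,*c in obs:
        o,d=ray(n,u,v,*c); M=np.eye(3)-np.outer(d,d); A+=M;b+=M@o;L.append((o,M))
    p=np.linalg.solve(A,b); return p,[np.linalg.norm(M@(p-o)) for o,M in L]
def proj(n,p,c=None):
    c=c or bot.get_calibration(n);P=np.array(c["pose"]);q=P[:3,:3].T@(np.array(p)-P[:3,3]);return c["cx"]-c["fx"]*q[0]/q[2],c["cy"]+c["fy"]*q[1]/q[2]
def crop(im,x,y,w,h,s,fn):
    cv2.imwrite("pics/"+fn,cv2.resize(im[y:y+h,x:x+w],None,fx=s,fy=s,interpolation=cv2.INTER_CUBIC))
E
python3 - <<'E'
from h import *
t=cv2.imread("pics/top0.png");s=cv2.imread("pics/scene0.png")
crop(t,140,160,200,150,4,"t1.png")
crop(t,340,170,200,150,4,"t2.png")
crop(t,160,270,200,75,4,"t3.png")
crop(s,160,170,200,150,4,"s1.png")
crop(s,340,220,200,150,4,"s2.png")
E
```

```text
(no output)
```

View pics/t1.png

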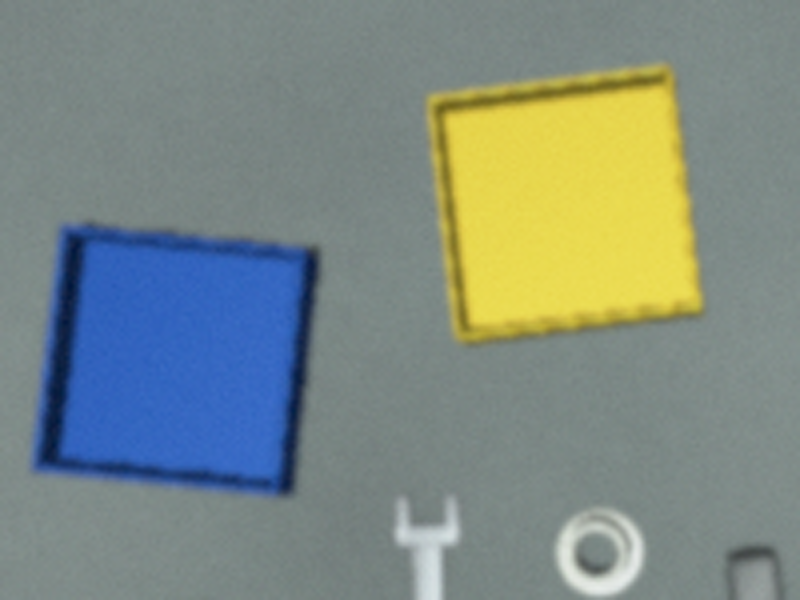

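View pics/t2.png

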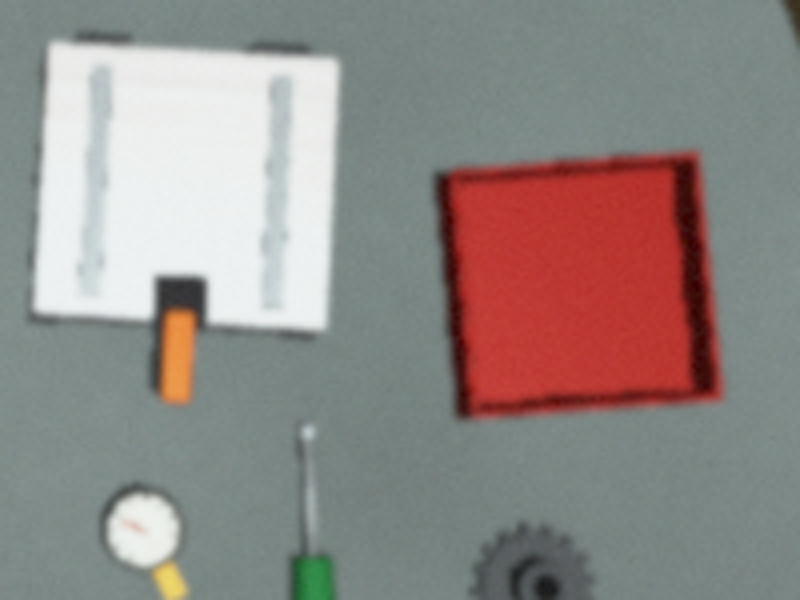

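View pics/t3.png

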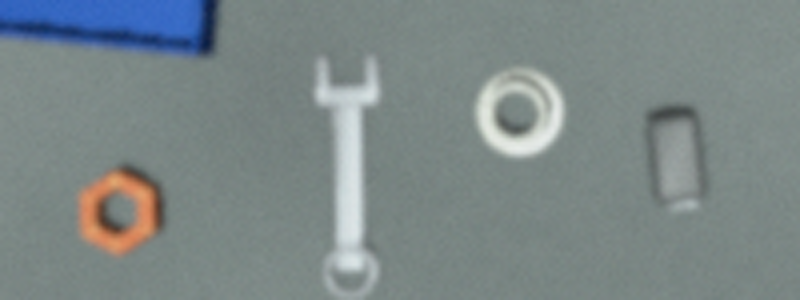

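View pics/s1.png

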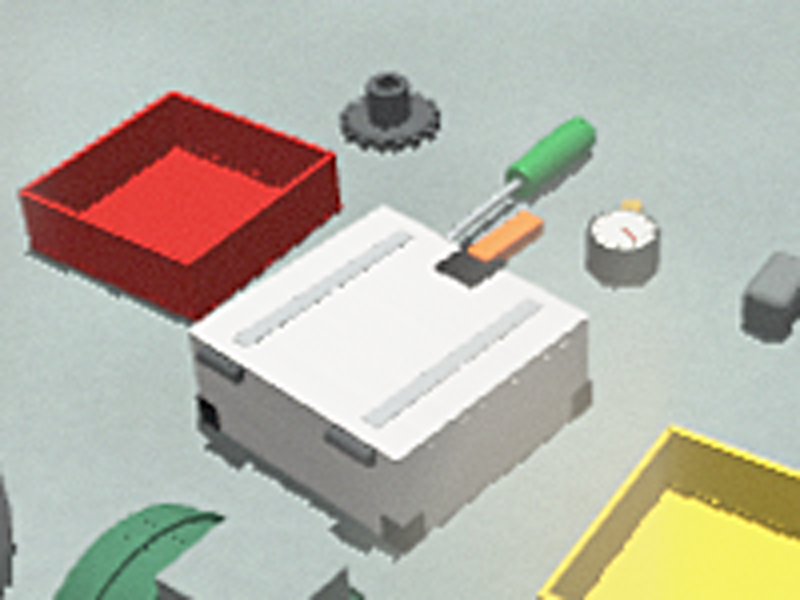

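View pics/s2.png

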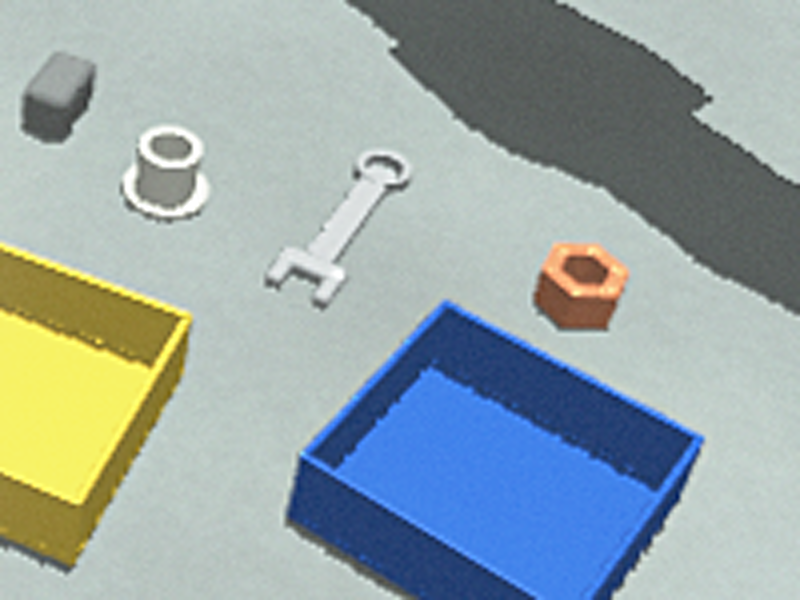

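Run:
```python
from h import *
f=lambda u,v,x,y:((u+.5)/4-.5+x,(v+.5)/4-.5+y)
T1=lambda u,v:("top",*f(u,v,140,160));T2=lambda u,v:("top",*f(u,v,340,170));T3=lambda u,v:("top",*f(u,v,160,270))
S1=lambda u,v:("scene",*f(u,v,160,170));S2=lambda u,v:("scene",*f(u,v,340,220))
np.set_printoptions(precision=4,suppress=True)
for n,a,b in [("nut",T3(119,212),S2(583,268)),("bush",T3(520,109),S2(170,147)),("sprhub",T2(546,587),S1(389,81)),("gauge",T2(143,527),S1(624,231)),
 ("tabtip",T2(177,402),S1(533,221)),("lidBR",T2(340,58),S1(192,330)),("lidFL",T2(34,318),S1(588,317)),("lidBL",T2(50,41),S1(400,460)),("lidFR",T2(327,330),S1(382,207)),
 ("blueFR",T1(291,495),S2(446,303)),("blueBL?",T1(36,469),S2(701,438)),("blueBR",T1(316,250),S2(303,456)),("redFL",T2(461,415),S1(337,155)),("redFR",T2(720,398),S1(173,93)),("redBR",T2(698,153),S1(23,191)),("yelFR",T1(703,311),S1(673,428))]:
    print(n,*tri(a,b))
for n,z,P in [("blue",.045,[T1(63,226),T1(316,250),T1(291,495),T1(36,469)]),("yel",.045,[T1(429,95),T1(671,67),T1(703,311),T1(460,342)]),("red",.045,[T2(440,173),T2(698,153),T2(720,398),T2(461,415)]),("lid",.066,[T2(50,41),T2(340,58),T2(327,330),T2(34,318)])]:
    c=np.array([onz(*p,z) for p in P]); e=np.roll(c,-1,0)-c
    print(n,c.mean(0),np.linalg.norm(e,axis=1),[round(np.degrees(np.arctan2(q[1],q[0])),1) for q in e])
for n,z,p in [("tabtip",.066,T2(177,403)),("tabbase",.066,T2(181,310)),("stemtip",.02,T2(176,597)),("gaugec",.026,T2(143,527)),("sprdisc",.008,T2(532,585)),("bushfl",.006,T3(520,112)),("nut",.024,T3(119,212))]:
    print(n,onz(*p,z))
```

```text
nut [0.3852 0.3219 0.0247] [np.float64(0.0015379198190846948), np.float64(0.0015379198190846584)]
bush [0.436  0.0942 0.0356] [np.float64(0.0031281966721407707), np.float64(0.003128196672140826)]
sprhub [ 0.3808 -0.3207  0.0356] [np.float64(0.0027198340751975725), np.float64(0.002719834075197434)]
gauge [ 0.4204 -0.0989  0.0262] [np.float64(0.0024400318046448382), np.float64(0.0024400318046449033)]
tabtip [ 0.4893 -0.1172  0.0675] [np.float64(0.002080249363335646), np.float64(0.002080249363335615)]
lidBR [ 0.6758 -0.2134  0.0654] [np.float64(0.0037770914727693772), np.float64(0.0037770914727692536)]
lidFL [ 0.5386 -0.0416  0.0627] [np.float64(0.0008617476481806747), np.float64(0.0008617476481806715)]
lidBL [ 0.6909 -0.0536  0.0662] [np.float64(0.0030935602305840965), np.float64(0.0030935602305841147)]
lidFR [ 0.5265 -0.2014  0.0647] [np.float64(0.0019000364073893214), np.float64(0.001900036407389328)]
blueFR [0.4705 0.2697 0.0387] [np.float64(0.005772939969258691), np.float64(0.005772939969258649)]
blueBL? [0.4906 0.4085 0.0435] [np.float64(0.001991861835411332), np.float64(0.0019918
[... 576 characters left out ...]
np.float64(-97.2), np.float64(173.4), np.float64(82.6), np.float64(-6.7)]
yel [0.632  0.1054 0.045 ] [0.138  0.1397 0.1375 0.1415] [np.float64(-85.1), np.float64(-174.1), np.float64(95.6), np.float64(6.0)]
red [ 0.55   -0.3477  0.045 ] [0.1446 0.1374 0.1438 0.1358] [np.float64(-87.3), np.float64(-178.1), np.float64(92.1), np.float64(2.3)]
lid [ 0.6093 -0.1294  0.066 ] [0.1609 0.1512 0.1609 0.1545] [np.float64(-95.2), np.float64(174.9), np.float64(86.0), np.float64(-5.1)]
tabtip [ 0.4899 -0.1191  0.066 ]
tabbase [ 0.5409 -0.1232  0.066 ]
stemtip [ 0.3817 -0.1186  0.02  ]
gaugec [ 0.4216 -0.101   0.026 ]
sprdisc [ 0.3821 -0.3218  0.008 ]
bushfl [0.4351 0.0936 0.006 ]
nut [0.3857 0.3205 0.024 ]
```

The measured heights match the text: nut 24.7 mm, bushing 35.6, hub 35.6, gauge 26.2, lid 63–66. Next I'll turn the tool to yaw 180° and hover over the nut.

Request:
{"name": "servo_tool", "arguments": {
  "targets": [
    [[0,0,0],-0.85],
    [[0,0,0],-0.85],
    [[0,0,0],-0.85],
    [[0,0,0],-0.85],
    [[0,0,0],-0.84],
    [[-0.45,-0.75,0.3],0],
    [[-0.45,-0.75,0.3],0],
    [[-0.45,-0.75,0.3],0],
    [[-0.45,-0.75,0.3],0],
    [[-0.45,-0.75,0.3],0],
    [[-0.45,-0.75,0.3],0],
    [[-0.48,-0.72,0.3],0]
  ],
  "gripper": 1,
  "newtons": 40
}}

```text
clock: 1.65
position: [0.3858, 0.3201, 0.1258]
tool_rot: [-3.142, 0.0, 3.141]
force: [1.0, 0.1, 0.4]
grip_width: 0.0855
```

```bash
cat > w.py <<'E'
import sys
from h import *
np.set_printoptions(precision=4,suppress=True)
c=bot.get_calibration("wrist");im=bot.grab_frame("wrist");cv2.imwrite("pics/"+sys.argv[1],im)
import pickle;pickle.dump(c,open("pics/"+sys.argv[1]+".pkl","wb"))
o=bot.observe();print(o["clock"],o["position"],np.degrees(o["tool_rot"]),o["qpos"],o["force"],o["grip_width"])
E
python3 w.py w1.png
```

```text
1.7 [0.3883 0.3144 0.1242] [-179.7641   -0.0239  179.6671] [-0.7311  0.4828 -0.0914  2.0153  0.0743  0.6498  0.6936] [ 4.4052 -8.8956 -2.8281] 0.08532655385535547
```

View pics/w1.png

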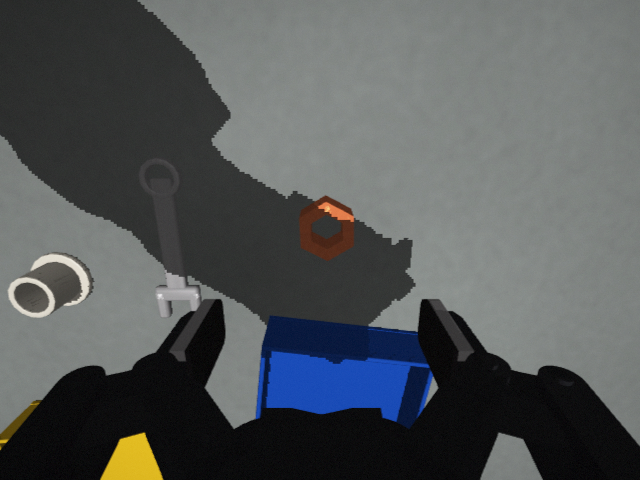

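The wrist picture shows the nut at about (327,228), with corners at top and bottom, so its flats face the jaws.

Run:
```python
from h import *
import pickle
c=pickle.load(open("pics/w1.png.pkl","rb"))
f=lambda u,v,x,y:((u+.5)/4-.5+x,(v+.5)/4-.5+y)
print(onz("wrist",327,228,.024,c),tri(("wrist",327,228,c),("top",*f(119,212,160,270))))
a=onz("wrist",326,196,.024,c);b=onz("wrist",327,260,.024,c);print(a,b,np.degrees(np.arctan2(*(b-a)[1::-1])))
print(onz("wrist",32,297,.036,c),bot.observe()["position"])
im=cv2.imread("pics/w1.png");crop(im,270,170,120,100,6,"w1c.png")
```

```text
[0.38047993 0.32376069 0.024     ] (array([0.38487114, 0.32400859, 0.00989145]), [np.float64(2.4735395236242158e-05), np.float64(2.473539523623917e-05)])
[0.35598724 0.32292126 0.024     ] [0.40655201 0.32387642 0.024     ] 1.0821719302708654
[0.43186845 0.09741499 0.036     ] [0.38834535 0.31441318 0.12416583]
```

View pics/w1c.png

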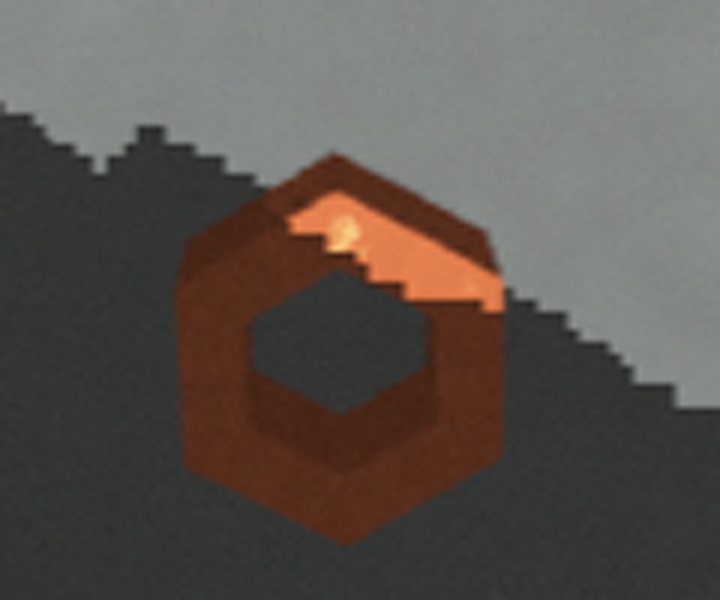

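The hex is tilted by only about 1°. The nut is at about (0.3845, 0.3225), so I'll settle and descend.

Request:
{"name": "servo_tool", "arguments": {
  "targets": [
    [[0.01,0.03,0],0],
    [[0,0,0],0],
    [[0,0,0.4],0],
    [[0,0,0.4],0],
    [[0,0,0.4],0],
    [[0,0,0.4],0],
    [[0,0,0.3],0],
    [[0,0,0.1],0],
    [[0,0,0],0],
    [[0,0,0],0]
  ]
}}

```text
clock: 2.95
position: [0.385, 0.3232, 0.0268]
tool_rot: [3.141, 0.001, 3.141]
force: [-0.5, 0.4, -0.8]
grip_width: 0.0856
```

Request:
{"name": "servo_tool", "arguments": {
  "targets": [
    [[0,0,0.2],0],
    [[0,0,0.15],0],
    [[0,0,0.09],0],
    [[0,0,0],0],
    [[0,0,0],0]
  ]
}}

```text
clock: 3.58
position: [0.3848, 0.3229, 0.0044]
tool_rot: [3.142, 0.0, 3.141]
force: [-0.4, -0.6, -0.3]
grip_width: 0.0855
```

Request:
{"name": "servo_tool", "arguments": {
  "targets": [
    [[0,0,0],0],
    [[0,0,0],0],
    [[0,0,0],0],
    [[0,0,0],0],
    [[0,0,0],0],
    [[0,0,0],0]
  ],
  "gripper": -1
}}

```text
clock: 4.32
position: [0.3849, 0.323, 0.0046]
tool_rot: [3.141, 0.0, 3.141]
force: [-0.1, -0.7, 6.0]
grip_width: 0.0403
```

Gripped at 40.3 mm. I'll lift it and carry it to the blue bin.

Request:
{"name": "servo_tool", "arguments": {
  "targets": [
    [[0,0,-0.3],0],
    [[0,0,-0.6],0],
    [[0,0,-0.6],0],
    [[-0.2,0,-0.5],0],
    [[-0.5,0.02,0],0],
    [[-0.7,0.02,0],0],
    [[-0.7,0.02,0],0],
    [[-0.7,0,0],0],
    [[-0.4,0,0],0],
    [[-0.1,0,0],0],
    [[0,0,0],0],
    [[0,0,0],0]
  ]
}}

```text
clock: 5.82
position: [0.5489, 0.326, 0.1046]
tool_rot: [3.142, -0.0, 3.142]
force: [-0.3, 0.2, -1.4]
grip_width: 0.0401
```

Request:
{"name": "servo_tool", "arguments": {
  "targets": [
    [[0,0,0.4],0],
    [[0,0,0.6],0],
    [[0,0,0.5],0],
    [[0,0,0.2],0],
    [[0,0,0],0],
    [[0,0,0],0]
  ]
}}

```text
clock: 6.58
position: [0.5501, 0.326, 0.0201]
tool_rot: [3.141, 0.001, 3.141]
force: [0.6, -1.3, -0.8]
grip_width: 0.0403
```

```bash
python3 w.py w2.png
```

```text
6.625 [0.5502 0.326  0.0202] [179.959    0.0627 179.952 ] [-0.5741  0.8111 -0.0814  1.6842  0.0978  0.649   0.8618] [ 0.211  -0.4973 -1.5538] 0.040028882732703254
```

View pics/w2.png

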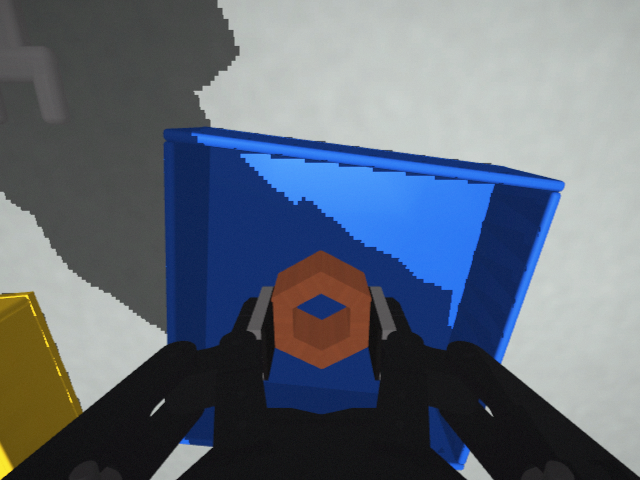

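The nut is held inside the blue bin at (322,310), between the pads. I'll release it, rise, and go to the bushing at (0.4355, 0.094).

Request:
{"name": "servo_tool", "arguments": {
  "targets": [
    [[0,0,0.05],0],
    [[0,0,0],0],
    [[0,0,0],0],
    [[0,0,0],0],
    [[0,0,-0.3],0],
    [[0,0,-0.5],0],
    [[0,0,-0.6],0],
    [[0,0,-0.55],0],
    [[0,0,0],0]
  ],
  "gripper": 0.5
}}

```text
clock: 7.75
position: [0.5509, 0.3264, 0.1175]
tool_rot: [3.139, 0.004, 3.141]
force: [-0.4, -0.8, -0.2]
grip_width: 0.0641
```

Request:
{"name": "servo_tool", "arguments": {
  "targets": [
    [[0.1,-0.3,0],0],
    [[0.25,-0.5,0],0],
    [[0.35,-0.75,0],0],
    [[0.4,-0.75,0],0],
    [[0.4,-0.75,0],0],
    [[0.4,-0.75,0],0],
    [[0.3,-0.5,0],0],
    [[0.1,-0.3,0],0],
    [[0,-0.05,0],0],
    [[0,0,0],0],
    [[0,0,0],0]
  ],
  "gripper": 1
}}

```text
clock: 9.12
position: [0.4349, 0.0942, 0.1142]
tool_rot: [3.141, 0.0, -3.141]
force: [-0.2, 0.4, 0.2]
grip_width: 0.0852
```

```bash
python3 w.py w3.png
```

```text
9.175 [0.4348 0.0941 0.1142] [ 179.9884   -0.0005 -179.9925] [-0.2602  0.4326 -0.1084  2.1576  0.0858  0.5553  1.1393] [0.9365 0.1314 0.3053] 0.08533472945578473
```

View pics/w3.png

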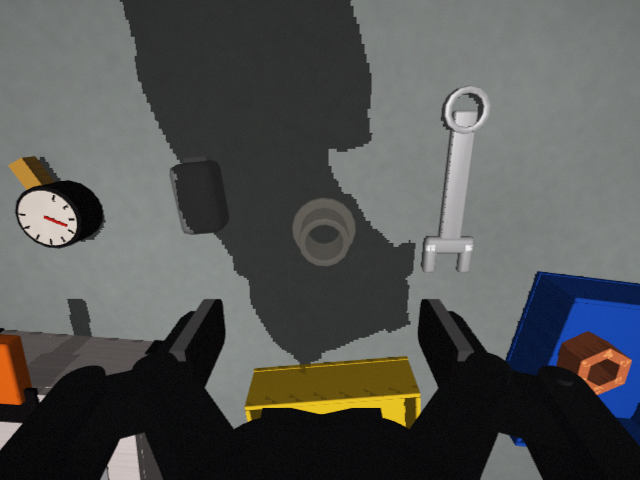

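The nut lies in the blue bin at (595,370). The bushing's top is at (324,240).

Run:
```python
from h import *
import pickle
c=pickle.load(open("pics/w3.png.pkl","rb"))
f=lambda u,v,x,y:((u+.5)/4-.5+x,(v+.5)/4-.5+y)
print(onz("wrist",324,240,.036,c),tri(("wrist",324,240,c),("top",*f(520,109,160,270))))
print(onz("wrist",324,224,.006,c),onz("wrist",47,218,.026,c),onz("wrist",18,165,.013,c))
```

```text
[0.43082765 0.09535193 0.036     ] (array([0.43728099, 0.09416723, 0.01687796]), [np.float64(0.0014062555067076293), np.float64(0.0014062555067076172)])
[0.42831603 0.09563255 0.006     ] [ 0.41779317 -0.09945396  0.026     ] [ 0.38255528 -0.12087814  0.013     ]
```

Run:
```python
from h import *
import pickle
c=pickle.load(open("pics/w2.png.pkl","rb"))
for z in(.036,.040): print(onz("wrist",322,318,z,c), onz("wrist",322,310,z,c))
crop(cv2.imread("pics/w2.png"),250,240,150,150,4,"w2c.png")
```

```text
[0.54826788 0.32549101 0.036     ] [0.54437752 0.32549242 0.036     ]
[0.54573574 0.32547478 0.04      ] [0.54196903 0.32547614 0.04      ]
```

View pics/w2c.png

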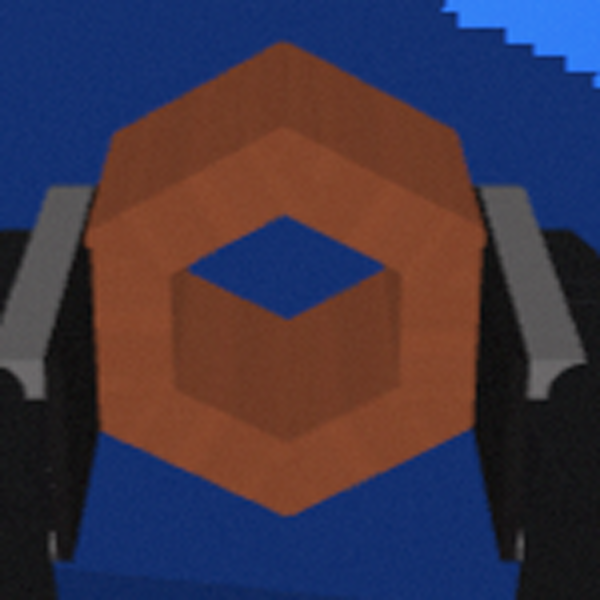

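Compromise: bushing at about (0.4335, 0.0945). I'll descend to TCP z of about 0.009 and close gently.

Request:
{"name": "servo_tool", "arguments": {
  "targets": [
    [[0.02,0,0.4],0],
    [[0,0,0.5],0],
    [[0,0,0.5],0],
    [[0,0,0.4],0],
    [[0,0,0.2],0],
    [[0,0,0.1],0],
    [[0,0,0],0],
    [[0,0,0],0]
  ]
}}

```text
clock: 10.18
position: [0.4339, 0.0934, 0.0098]
tool_rot: [3.141, 0.001, 3.141]
force: [-0.2, -0.0, -0.2]
grip_width: 0.0854
```

Request:
{"name": "servo_tool", "arguments": {
  "targets": [
    [[0,0,0],0],
    [[0,0,0],0],
    [[0,0,0],0],
    [[0,0,0],0],
    [[0,0,0],0],
    [[0,0,0],0]
  ],
  "gripper": -1,
  "newtons": 30
}}

```text
clock: 10.92
position: [0.4337, 0.0934, 0.0096]
tool_rot: [3.142, 0.0, 3.141]
force: [-2.1, -0.4, 10.2]
grip_width: 0.0355
```

Gripped at 35.5 mm. Next the yellow bin at (0.632, 0.1055).

Request:
{"name": "servo_tool", "arguments": {
  "targets": [
    [[0,0,-0.3],0],
    [[0,0,-0.6],0],
    [[0,0,-0.6],0],
    [[-0.2,0,-0.5],0],
    [[-0.6,0.04,0],0],
    [[-0.8,0.05,0],0],
    [[-0.8,0.05,0],0],
    [[-0.8,0.05,0],0],
    [[-0.6,0.05,0],0],
    [[-0.16,0,0],0],
    [[0,0,0],0],
    [[0,0,0],0]
  ]
}}

```text
clock: 12.42
position: [0.6307, 0.1051, 0.1096]
tool_rot: [-3.142, -0.0, 3.141]
force: [-0.3, 0.3, -0.6]
grip_width: 0.0357
```

Request:
{"name": "servo_tool", "arguments": {
  "targets": [
    [[0,0,0.4],0],
    [[0,0,0.6],0],
    [[0,0,0.5],0],
    [[0,0,0.2],0],
    [[0,0,0],0],
    [[0,0,0],0]
  ]
}}

```text
clock: 13.18
position: [0.6321, 0.1052, 0.0251]
tool_rot: [3.141, 0.001, 3.141]
force: [-0.8, -0.1, 0.6]
grip_width: 0.0359
```

```bash
python3 w.py w4.png
```

```text
13.225 [0.6321 0.1053 0.0252] [179.984    0.0718 179.9521] [-0.1989  0.805  -0.0894  1.6797  0.1052  0.6603  1.2259] [-0.2894 -0.1736  0.0653] 0.03571064382924031
```

View pics/w4.png

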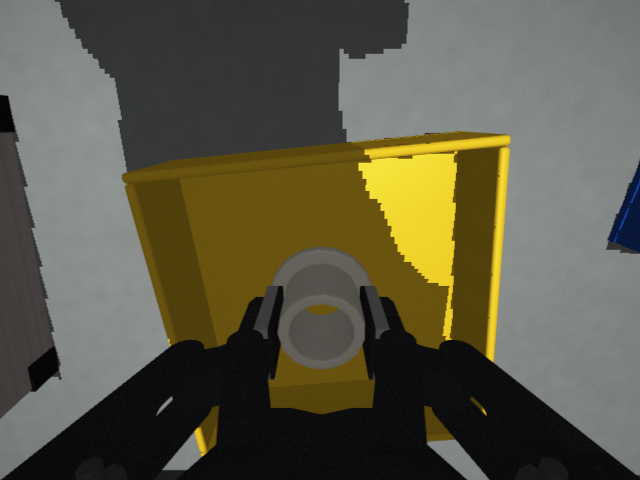

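The bushing is inside the yellow bin at (320,330). I'll lower slightly, release, lift, and cross to the sprocket at (0.381, -0.321).

Request:
{"name": "servo_tool", "arguments": {
  "targets": [
    [[0,0,0.15],0],
    [[0,0,0],0]
  ]
}}

```text
clock: 13.48
position: [0.6313, 0.1051, 0.0164]
tool_rot: [-3.141, -0.001, 3.141]
force: [0.7, 0.2, -0.9]
grip_width: 0.0358
```

Request:
{"name": "servo_tool", "arguments": {
  "targets": [
    [[0,0,0],0],
    [[0,0,0],0],
    [[0,0,0],0],
    [[0,0,0],0],
    [[0,0,-0.3],0],
    [[0,0,-0.5],0],
    [[0,0,-0.7],0],
    [[0,0,-0.6],0],
    [[0,0,0],0]
  ],
  "gripper": 0.4
}}

```text
clock: 14.6
position: [0.633, 0.1054, 0.1252]
tool_rot: [3.141, 0.005, 3.14]
force: [0.4, 0.9, 0.1]
grip_width: 0.06
```

Request:
{"name": "servo_tool", "arguments": {
  "targets": [
    [[0.2,-0.34,0],0],
    [[0.4,-0.7,0],0],
    [[0.5,-0.85,0],0],
    [[0.5,-0.85,0],0],
    [[0.5,-0.85,0],0],
    [[0.5,-0.85,0],0],
    [[0.5,-0.85,0],0],
    [[0.5,-0.85,0],0],
    [[0.5,-0.85,0],0],
    [[0.5,-0.85,0],0],
    [[0.4,-0.6,0],0],
    [[0,0,0],0]
  ],
  "gripper": 1
}}

```text
clock: 16.1
position: [0.3783, -0.3189, 0.1215]
tool_rot: [-3.141, -0.002, 3.136]
force: [0.1, 2.0, 0.3]
grip_width: 0.0853
```

```bash
python3 w.py w5.png
```

```text
16.15 [ 0.3796 -0.3174  0.1215] [179.983   -0.0567 179.7872] [ 0.6592  0.4807 -0.108   2.0301  0.0845  0.6359  2.0623] [0.1266 0.2183 0.0197] 0.08558325219650247
```

View pics/w5.png

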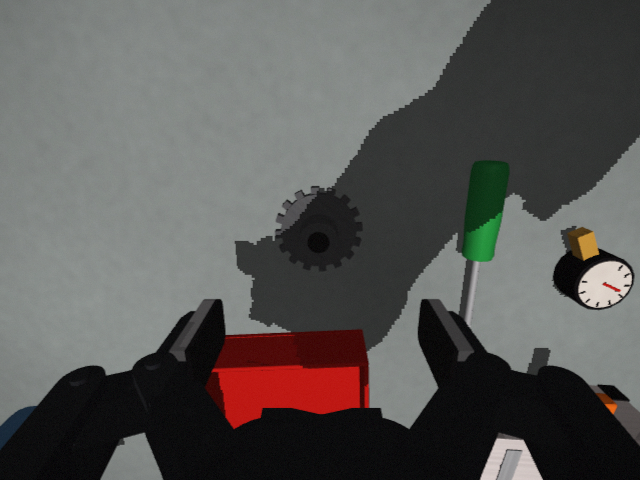

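Run:
```python
from h import *
import pickle
c=pickle.load(open("pics/w5.png.pkl","rb"))
f=lambda u,v,x,y:((u+.5)/4-.5+x,(v+.5)/4-.5+y)
print(onz("wrist",318,241,.034,c),onz("wrist",319,229,.008,c),tri(("wrist",318,241,c),("top",*f(546,587,340,170))))
print("gauge",onz("wrist",606,283,.026,c),bot.observe()["position"])
```

```text
[ 0.37811641 -0.32188556  0.034     ] [ 0.37724458 -0.32128917  0.008     ] (array([ 0.38117809, -0.32336938,  0.02787207]), [np.float64(0.0016478914168911853), np.float64(0.0016478914168912237)])
gauge [ 0.41695956 -0.09878824  0.026     ] [ 0.37959294 -0.3173659   0.12153077]
```

Sprocket hub at about (0.3795, -0.3215). Descending.

Request:
{"name": "servo_tool", "arguments": {
  "targets": [
    [[0,-0.08,0.4],0],
    [[0,0,0.5],0],
    [[0,0,0.5],0],
    [[0,0,0.4],0],
    [[0,0,0.25],0],
    [[0,0,0.15],0],
    [[0,0,0],0],
    [[0,0,0],0]
  ]
}}

```text
clock: 17.15
position: [0.3815, -0.3208, 0.0123]
tool_rot: [-3.141, 0.001, 3.141]
force: [-0.1, -0.3, 0.8]
grip_width: 0.0854
```

Request:
{"name": "servo_tool", "arguments": {
  "targets": [
    [[0,0,0],0],
    [[0,0,0],0],
    [[0,0,0],0],
    [[0,0,0],0],
    [[0,0,0],0],
    [[0,0,0],0]
  ],
  "gripper": -1,
  "newtons": 50
}}

```text
clock: 17.9
position: [0.3813, -0.3207, 0.0121]
tool_rot: [-3.141, 0.0, 3.141]
force: [-1.2, 0.3, 9.3]
grip_width: 0.0285
```

Request:
{"name": "servo_tool", "arguments": {
  "targets": [
    [[0,0,-0.3],0],
    [[0,0,-0.6],0],
    [[0,0,-0.6],0],
    [[-0.2,0,-0.5],0],
    [[-0.5,-0.1,0],0],
    [[-0.7,-0.15,0],0],
    [[-0.7,-0.15,0],0],
    [[-0.7,-0.1,0],0],
    [[-0.5,-0.04,0],0],
    [[-0.1,0,0],0],
    [[0,0,0],0],
    [[0,0,0],0]
  ]
}}

```text
clock: 19.4
position: [0.5503, -0.348, 0.1121]
tool_rot: [-3.141, -0.0, 3.14]
force: [0.3, 0.4, -1.8]
grip_width: 0.0285
```

Request:
{"name": "servo_tool", "arguments": {
  "targets": [
    [[0,0,0.4],0],
    [[0,0,0.6],0],
    [[0,0,0.5],0],
    [[0,0,0.3],0],
    [[0,0,0],0],
    [[0,0,0],0]
  ]
}}

```text
clock: 20.15
position: [0.5515, -0.348, 0.0225]
tool_rot: [-3.141, 0.001, 3.141]
force: [1.2, 0.1, -1.8]
grip_width: 0.0281
```

```bash
python3 w.py w6.png
```

```text
20.2 [ 0.5517 -0.3481  0.0227] [-179.9607    0.0667  179.9484] [ 0.5281  0.8222 -0.0867  1.6466  0.1017  0.6758  1.9595] [-0.2049 -0.5463 -2.4833] 0.028572439714659014
```

View pics/w6.png

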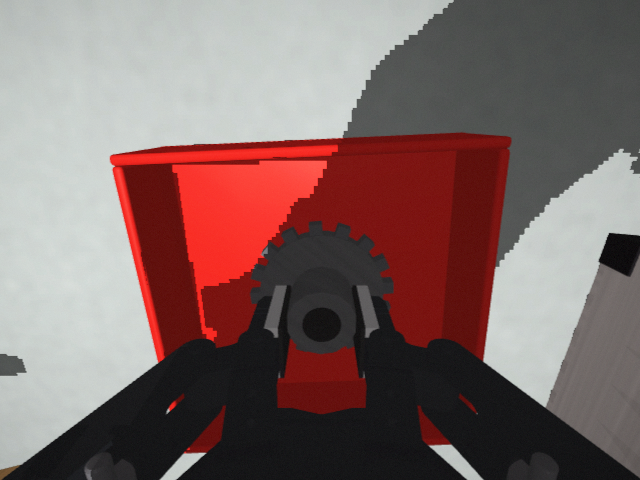

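The sprocket hangs in the red bin at (320,322). I'll release it, rise, and go above the tab at (0.505, -0.1205), turning by +4.8°.

Request:
{"name": "servo_tool", "arguments": {
  "targets": [
    [[0,0,0.1],0],
    [[0,0,0],0],
    [[0,0,0],0],
    [[0,0,0],0],
    [[0,0,-0.3],0],
    [[0,0,-0.6],0],
    [[0,0,-0.8],0],
    [[0,0,-0.8],0],
    [[0,0,-0.6],0],
    [[0,0,0],0],
    [[0,0,0],0]
  ],
  "gripper": 0.3
}}

```text
clock: 21.58
position: [0.5511, -0.3477, 0.172]
tool_rot: [-3.142, 0.0, 3.141]
force: [-0.3, 0.5, -0.7]
grip_width: 0.0556
```

```bash
python3 w.py w7.png
```

```text
21.625 [ 0.5509 -0.3476  0.1715] [179.9813  -0.035  179.9557] [ 0.5367  0.627  -0.0999  1.5768  0.0724  0.9421  1.9831] [ 0.945   0.1278 -0.4209] 0.05531992766029694
```

View pics/w7.png

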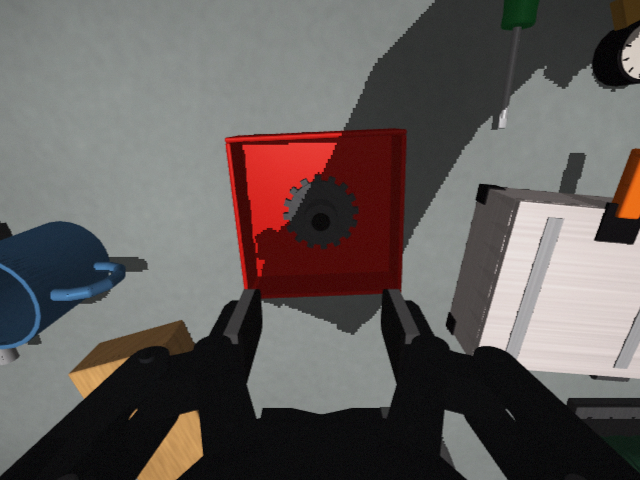

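Request:
{"name": "servo_tool", "arguments": {
  "targets": [
    [[0.05,0.3,0],0],
    [[0.1,0.6,0],0],
    [[0.2,0.8,0],0],
    [[0.2,0.8,0],0],
    [[0.2,0.8,0],0],
    [[0.13,0.75,0],0],
    [[0.05,0.5,0],0],
    [[0,0,0],0.96],
    [[0,0,0],0],
    [[0,0,0],0]
  ],
  "gripper": 0
}}

```text
clock: 22.88
position: [0.5046, -0.1201, 0.1716]
tool_rot: [-3.142, -0.0, 3.059]
force: [-0.1, 0.2, -0.5]
grip_width: 0.0427
```

```bash
python3 w.py w8.png
```

```text
22.925 [ 0.5047 -0.1203  0.1716] [-179.9996   -0.0177  175.2209] [ 0.2069  0.4342 -0.1144  1.9327  0.0685  0.7787  1.5417] [-0.1359  0.2175  0.3977] 0.04258663169647396
```

View pics/w8.png

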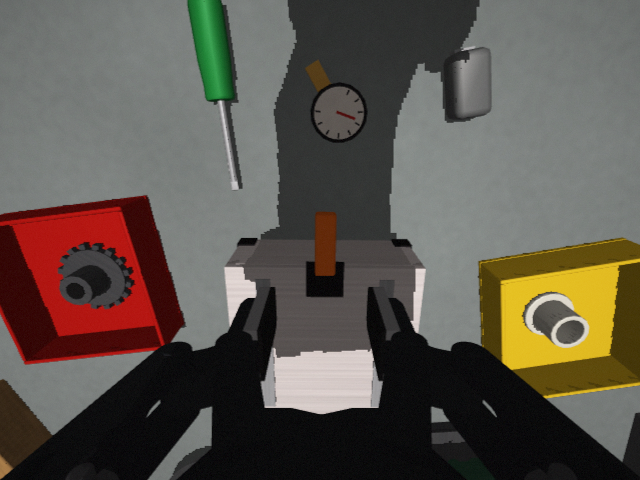

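The sprocket lies in the red bin at (95,275) and the bushing in the yellow at (557,318). The tab runs from (326,212) to (325,277), and the gauge dial is at (339,112).

Run:
```python
from h import *
import pickle
c=pickle.load(open("pics/w8.png.pkl","rb"))
f=lambda u,v,x,y:((u+.5)/4-.5+x,(v+.5)/4-.5+y)
print(onz("wrist",326,212,.066,c),onz("wrist",325,276,.066,c),tri(("wrist",326,212,c),("top",*f(177,403,340,170))))
print(onz("wrist",225,268,.066,c),onz("wrist",425,267,.066,c))
print("g",onz("wrist",339,112,.026,c),onz("wrist",316,66,.013,c),tri(("wrist",339,112,c),("top",*f(143,527,340,170))))
```

```text
[ 0.48815909 -0.11577121  0.066     ] [ 0.54090214 -0.1207325   0.066     ] (array([ 0.48932105, -0.11751757,  0.06405361]), [np.float64(0.001846266712081291), np.float64(0.0018462667120812376)])
[ 0.52727052 -0.1994854   0.066     ] [ 0.5397165  -0.04081592  0.066     ]
g [ 0.4173785  -0.09918279  0.026     ] [ 0.38091796 -0.11457617  0.013     ] (array([ 0.41981715, -0.09996122,  0.03807765]), [np.float64(0.0021830682800051482), np.float64(0.0021830682800050884)])
```

Request:
{"name": "servo_tool", "arguments": {
  "targets": [
    [[0,0.03,0.4],0],
    [[0,0,0.6],0],
    [[0,0,0.6],0],
    [[0,0,0.5],0],
    [[0,0,0.29],0],
    [[0,0,0.1],0],
    [[0,0,0],0],
    [[0,0,0],0]
  ]
}}

```text
clock: 23.92
position: [0.5055, -0.1188, 0.048]
tool_rot: [-3.141, 0.001, 3.057]
force: [-0.3, 0.3, 1.0]
grip_width: 0.0426
```

Request:
{"name": "servo_tool", "arguments": {
  "targets": [
    [[0,0,0],0],
    [[0,0,0],0],
    [[0,0,0],0],
    [[0,0,0],0],
    [[0,0,0],0]
  ],
  "gripper": -1,
  "newtons": 40
}}

```text
clock: 24.55
position: [0.5054, -0.1173, 0.0475]
tool_rot: [3.14, 0.0, 3.058]
force: [0.3, 8.5, 1.1]
grip_width: 0.0151
```

```bash
python3 w.py w9.png
python3 - <<'E'
import numpy as np
# tool moves along arc; x back (toward hinge), z up
r=np.hypot(.18,.006);a0=np.arctan2(.006,.18)
ths=np.linspace(0,1.5,25);x=-r*np.cos(ths+a0);z=r*np.sin(ths+a0)
for i in range(24): print(i,round(ths[i+1],3),[round(-(x[i+1]-x[i])/.05,2),0,round(-(z[i+1]-z[i])/.05,2)])
E
```

```text
24.6 [ 0.5054 -0.1173  0.0476] [179.9233   0.0267 175.212 ] [ 0.1827  0.6376 -0.0918  2.005   0.1106  0.5031  1.4992] [0.4098 9.5088 2.1624] 0.01505637108293549
0 0.062 [np.float64(-0.01), 0, np.float64(-0.22)]
1 0.125 [np.float64(-0.03), 0, np.float64(-0.22)]
2 0.188 [np.float64(-0.04), 0, np.float64(-0.22)]
3 0.25 [np.float64(-0.06), 0, np.float64(-0.22)]
4 0.312 [np.float64(-0.07), 0, np.float64(-0.21)]
5 0.375 [np.float64(-0.08), 0, np.float64(-0.21)]
6 0.438 [np.float64(-0.1), 0, np.float64(-0.2)]
7 0.5 [np.float64(-0.11), 0, np.float64(-0.2)]
8 0.562 [np.float64(-0.12), 0, np.float64(-0.19)]
9 0.625 [np.float64(-0.13), 0, np.float64(-0.18)]
10 0.688 [np.float64(-0.14), 0, np.float64(-0.17)]
11 0.75 [np.float64(-0.15), 0, np.float64(-0.16)]
12 0.812 [np.float64(-0.16), 0, np.float64(-0.15)]
13 0.875 [np.float64(-0.17), 0, np.float64(-0.14)]
14 0.938 [np.float64(-0.18), 0, np.float64(-0.13)]
15 1.0 [np.float64(-0.19), 0, np.float64(-0.12)]
16 1.062 [np.float64(-0.2), 0, np.float64(-0.11)]
17 1.125 [np.float64(-0.2), 0, np.float64(-0.1)]
18 1.188 [np.float64(-0.21), 0, np.float64(-0.08)]
19 1.25 [np.float64(-0.21), 0, np.float64(-0.07)]
20 1.312 [np.float64(-0.22), 0, np.float64(-0.06)]
21 1.375 [np.float64(-0.22), 0, np.float64(-0.04)]
22 1.438 [np.float64(-0.22), 0, np.float64(-0.03)]
23 1.5 [np.float64(-0.22), 0, np.float64(-0.02)]
```

View pics/w9.png

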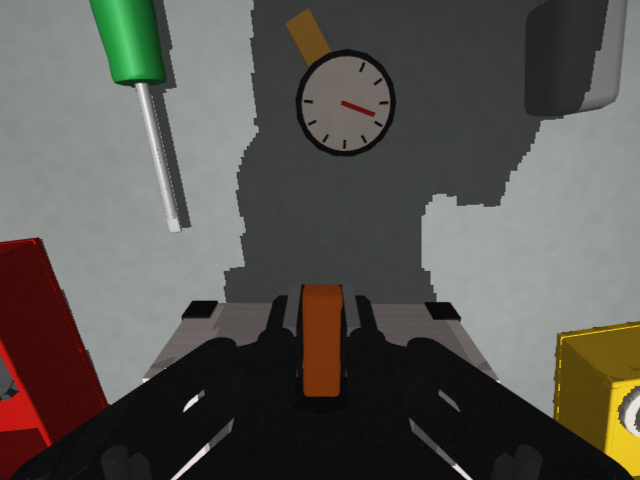

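The tab is pinched between the pads at (322,340). I'll relieve the sideways force and follow the arc.

Request:
{"name": "servo_tool", "arguments": {
  "targets": [
    [[0,0.03,0],0],
    [[-0.01,0,-0.22],0],
    [[-0.03,0,-0.22],0],
    [[-0.04,0,-0.22],0],
    [[-0.06,0,-0.22],0],
    [[-0.07,0,-0.21],0],
    [[-0.08,0,-0.21],0],
    [[-0.1,0,-0.2],0],
    [[-0.11,0,-0.2],0]
  ]
}}

```text
clock: 25.72
position: [0.5301, -0.1194, 0.1328]
tool_rot: [-3.142, -0.001, 3.057]
force: [1.4, 1.3, -6.8]
grip_width: 0.015
```

```bash
python3 w.py w10.png
```

```text
25.775 [ 0.5309 -0.1195  0.1339] [-179.9906    0.0192  175.1467] [ 0.1919  0.5237 -0.108   1.8981  0.0817  0.7236  1.5231] [-5.3613  1.5622  2.6696] 0.015454739963327217
```

View pics/w10.png

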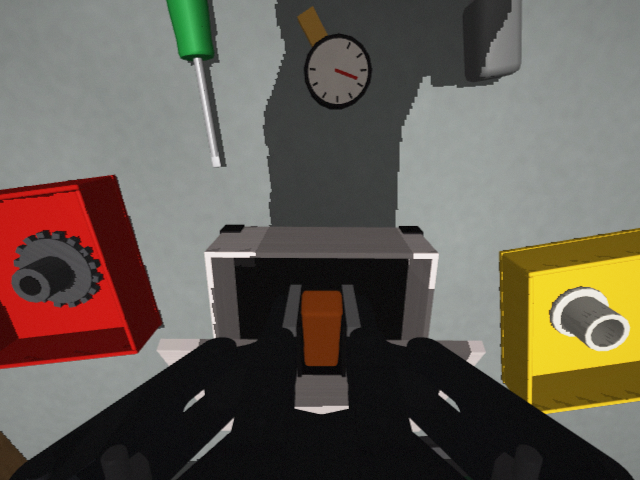

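The lid is rising and the tab is held at (322,330). Continuing.

Request:
{"name": "servo_tool", "arguments": {
  "targets": [
    [[-0.12,0,-0.19],0],
    [[-0.13,0,-0.18],0],
    [[-0.14,0,-0.17],0],
    [[-0.15,0,-0.16],0],
    [[-0.16,0,-0.15],0],
    [[-0.17,0,-0.14],0],
    [[-0.18,0,-0.13],0],
    [[-0.19,0,-0.12],0],
    [[-0.2,0,-0.11],0]
  ]
}}

```text
clock: 26.9
position: [0.6022, -0.1259, 0.2001]
tool_rot: [-3.141, -0.0, 3.057]
force: [-1.1, -5.1, -8.2]
grip_width: 0.0149
```

Request:
{"name": "servo_tool", "arguments": {
  "targets": [
    [[-0.2,0,-0.1],0],
    [[-0.21,0,-0.08],0],
    [[-0.21,0,-0.07],0],
    [[-0.22,0,-0.06],0],
    [[-0.22,0,-0.04],0],
    [[-0.22,0,-0.03],0],
    [[-0.22,0,-0.02],0],
    [[0,0,0],0],
    [[0,0,0],0]
  ]
}}

```text
clock: 28.02
position: [0.677, -0.1328, 0.2199]
tool_rot: [-3.14, 0.0, 3.056]
force: [-0.7, -6.5, -5.6]
grip_width: 0.0152
```

```bash
python3 w.py w11.png; python3 -c "
from h import *
cv2.imwrite('pics/s11.png',bot.grab_frame('scene'))"
```

```text
28.075 [ 0.677  -0.1328  0.2199] [-179.9376    0.0223  175.1202] [ 0.1656  0.6394 -0.0963  1.4177  0.0661  1.0872  1.5432] [-0.0779 -6.1488 -5.4631] 0.015281127593548358
```

View pics/s11.png

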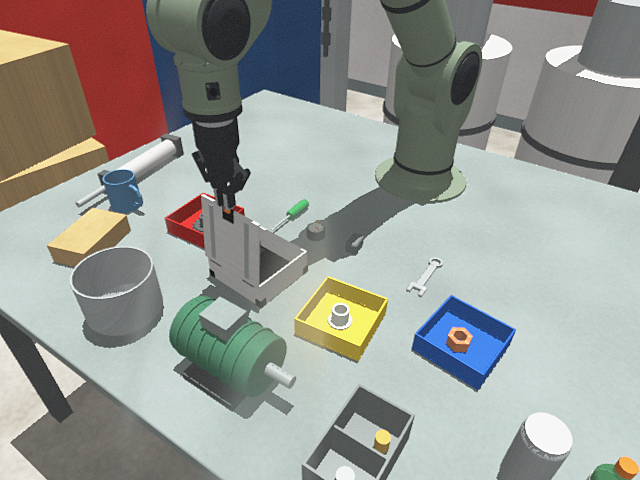

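The lid stands upright, the nut lies in the blue bin at (459,340) and the bushing in the yellow at (340,315). I'll let go of the tab, rise, and go over the gauge.

Request:
{"name": "servo_tool", "arguments": {
  "targets": [
    [[0,0,0],0],
    [[0,0,0],0],
    [[0,0,0],0],
    [[0,0,-0.2],0],
    [[0,0,-0.4],0],
    [[0,0,-0.5],0],
    [[0,0,-0.4],0],
    [[0,0,0],0]
  ],
  "gripper": 0
}}

```text
clock: 29.12
position: [0.6773, -0.1318, 0.297]
tool_rot: [-3.142, 0.003, 3.057]
force: [-1.3, -0.5, -0.8]
grip_width: 0.0428
```

Request:
{"name": "servo_tool", "arguments": {
  "targets": [
    [[0.3,0.02,0],0],
    [[0.6,0.02,0],0],
    [[0.8,0.03,0],0],
    [[0.85,0.03,0],0],
    [[0.85,0.03,0.3],0],
    [[0.85,0.03,0.5],0],
    [[0.6,0.03,0.6],0],
    [[0.35,0.03,0.6],0],
    [[0,0,0.4],0],
    [[0,0,0],0],
    [[0,0,0],0]
  ],
  "gripper": 0.7
}}

```text
clock: 30.5
position: [0.4188, -0.0989, 0.1753]
tool_rot: [-3.142, 0.001, 3.057]
force: [-0.1, -0.6, 0.2]
grip_width: 0.0727
```

Request:
{"name": "servo_tool", "arguments": {
  "targets": [
    [[0,0,0],-0.95],
    [[0,0,0],-0.95],
    [[0,0,0],-0.95],
    [[0,0,0],-0.95],
    [[0,0,0],-0.95],
    [[0,0,0],-0.95],
    [[0,0,0],0],
    [[0,0,0],0]
  ]
}}

```text
clock: 31.5
position: [0.4187, -0.0989, 0.1752]
tool_rot: [-3.141, 0.001, -2.731]
force: [0.5, -0.3, 0.1]
grip_width: 0.0724
```

```bash
python3 w.py w12.png
```

```text
31.55 [ 0.4186 -0.0989  0.1751] [-179.9812    0.0187 -156.446 ] [ 0.2906  0.3071 -0.2369  2.1376  0.1096  0.7075  1.9629] [ 0.0353 -0.1406  0.6309] 0.07245895841925339
```

View pics/w12.png

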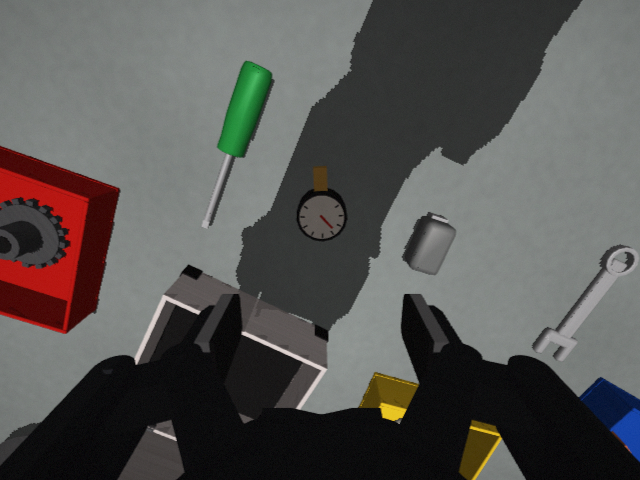

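The gauge's stem (320,180) is in line with the tool's x axis. Its dial centre is at (322,215).

Run:
```python
from h import *
import pickle
c=pickle.load(open("pics/w12.png.pkl","rb"))
f=lambda u,v,x,y:((u+.5)/4-.5+x,(v+.5)/4-.5+y)
p=onz("wrist",322,215,.026,c);q,e=tri(("wrist",322,215,c),("top",*f(143,527,340,170)));print(p,q,e)
o=bot.observe();M=R.from_euler("xyz",o["tool_rot"]).as_matrix()
print((M.T@(p-o["position"]))/.05,(M.T@(q-o["position"]))/.05)
```

```text
[ 0.41600422 -0.09989786  0.026     ] [ 0.42017355 -0.10019193  0.01374593] [np.float64(0.0020074106543793015), np.float64(0.0020074106543792164)]
[5.59481603e-02 2.87631009e-03 2.98175613e+00] [-0.0180607  -0.03575713  3.22687446]
```

Request:
{"name": "servo_tool", "arguments": {
  "targets": [
    [[0.01,-0.02,0.4],0],
    [[0,0,0.7],0],
    [[0,0,0.7],0],
    [[0,0,0.7],0],
    [[0,0,0.4],0],
    [[0,0,0.3],0],
    [[0,0,0.15],0],
    [[0,0,0.07],0],
    [[0,0,0],0],
    [[0,0,0],0]
  ]
}}

```text
clock: 32.8
position: [0.4186, -0.1, 0.0042]
tool_rot: [-3.141, 0.001, -2.729]
force: [-0.5, 0.5, 0.5]
grip_width: 0.0724
```

Request:
{"name": "servo_tool", "arguments": {
  "targets": [
    [[0,0,0],0],
    [[0,0,0],0],
    [[0,0,0],0],
    [[0,0,0],0],
    [[0,0,0],0],
    [[0,0,0],0]
  ],
  "gripper": -1,
  "newtons": 40
}}

```text
clock: 33.55
position: [0.4185, -0.1, 0.0043]
tool_rot: [-3.141, 0.0, -2.729]
force: [-2.7, 0.4, 12.7]
grip_width: 0.0448
```

```bash
python3 w.py w13.png
```

```text
33.6 [ 0.4185 -0.1     0.0043] [-179.9753    0.0223 -156.3521] [ 0.1828  0.654  -0.1107  2.2343  0.261   0.2643  1.8259] [-2.8027  0.6844 13.1716] 0.044333990459784985
```

View pics/w13.png

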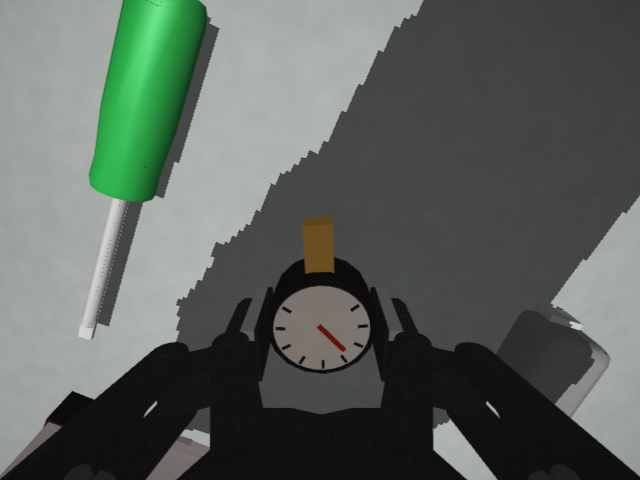

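The gauge is gripped with its dial up at (322,328) and stem forward. I'll lift it, turn back to the case's yaw, and go over the case.

Request:
{"name": "servo_tool", "arguments": {
  "targets": [
    [[0,0,-0.3],0],
    [[0,0,-0.6],0],
    [[0,0,-0.6],0.5],
    [[0,0,-0.6],0.9],
    [[0,0,-0.5],0.9],
    [[0,0,0],0.9],
    [[0,0,0],0.9],
    [[0,0,0],0.9],
    [[0,0,0],0.69],
    [[0,0,0],0],
    [[0,0,0],0]
  ]
}}

```text
clock: 34.98
position: [0.4183, -0.0999, 0.1338]
tool_rot: [-3.142, -0.0, 3.059]
force: [-0.4, 0.3, -2.2]
grip_width: 0.0448
```

Request:
{"name": "servo_tool", "arguments": {
  "targets": [
    [[-0.3,-0.02,0],0],
    [[-0.5,-0.04,0],0],
    [[-0.6,-0.05,0],0],
    [[-0.6,-0.05,0],0],
    [[-0.6,-0.05,0],0],
    [[-0.5,-0.05,0],0],
    [[-0.3,0,0],0],
    [[-0.14,0,0],0],
    [[0,0,0],0],
    [[0,0,0],0]
  ]
}}

```text
clock: 36.22
position: [0.5932, -0.1277, 0.1338]
tool_rot: [-3.142, -0.0, 3.058]
force: [-0.5, -0.0, -1.8]
grip_width: 0.0445
```

```bash
python3 w.py w14.png
```

```text
36.275 [ 0.5932 -0.1277  0.1339] [-179.9993   -0.0162  175.2061] [ 0.1685  0.6078 -0.0787  1.7317  0.0624  0.8048  1.5477] [-0.521   0.1267 -1.4739] 0.04446957097953593
```

View pics/w14.png

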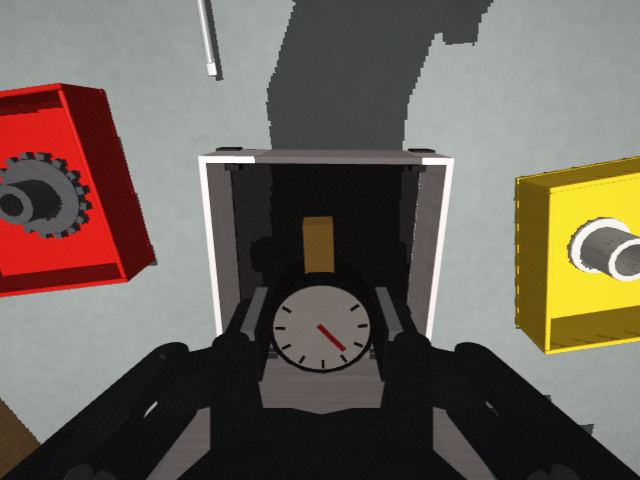

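The gauge is centred over the open case. Lowering to about 4 mm above the liner.

Request:
{"name": "servo_tool", "arguments": {
  "targets": [
    [[0,0,0.3],0],
    [[0,0,0.5],0],
    [[0,0,0.5],0],
    [[0,0,0.4],0],
    [[0,0,0.3],0],
    [[0,0,0.2],0],
    [[0,0,0.1],0],
    [[0,0,0.1],0],
    [[0,0,0],0],
    [[0,0,0],0]
  ]
}}

```text
clock: 37.52
position: [0.5939, -0.1278, 0.0142]
tool_rot: [-3.142, 0.001, 3.058]
force: [0.6, -0.3, -0.9]
grip_width: 0.0448
```

Request:
{"name": "servo_tool", "arguments": {
  "targets": [
    [[0,0,0.06],0],
    [[0,0,0],0],
    [[0,0,0],0]
  ]
}}

```text
clock: 37.9
position: [0.5937, -0.1277, 0.0108]
tool_rot: [-3.142, 0.0, 3.058]
force: [-0.4, 1.0, -1.3]
grip_width: 0.0447
```

Request:
{"name": "servo_tool", "arguments": {
  "targets": [
    [[0,0,0],0],
    [[0,0,0],0],
    [[0,0,0],0],
    [[0,0,0],0],
    [[0,0,0],0]
  ],
  "gripper": 0.6
}}

```text
clock: 38.52
position: [0.5936, -0.1277, 0.0108]
tool_rot: [3.142, 0.0, 3.058]
force: [-0.4, -0.4, 0.1]
grip_width: 0.0682
```

```bash
python3 w.py w15.png
```

```text
38.575 [ 0.5937 -0.1277  0.0108] [179.9998   0.0003 175.2026] [ 0.1597  0.7906 -0.0665  1.7762  0.0866  0.5776  1.5273] [-1.0547  0.1909 -0.0301] 0.06852516589561512
```

View pics/w15.png

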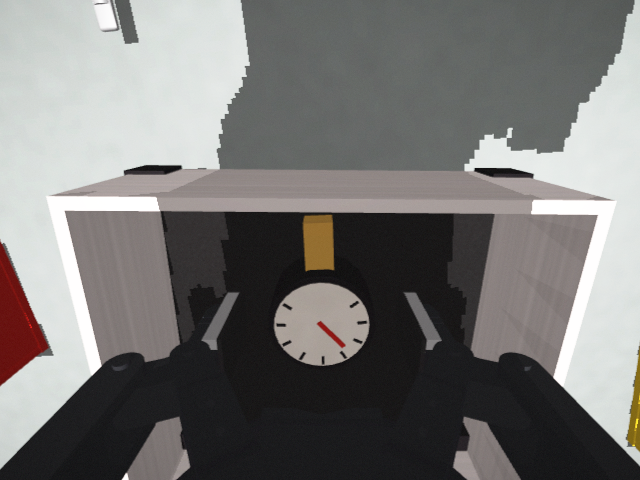

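The gauge is released and lies dial up on the liner. I'll go up, over the upright tab, and pinch it again.

Request:
{"name": "servo_tool", "arguments": {
  "targets": [
    [[0,0,-0.2],0],
    [[0,0,-0.5],0],
    [[0,0,-0.7],0],
    [[0,0,-0.8],0],
    [[0,0,-0.8],0],
    [[0,0,-0.8],0],
    [[0,0,-0.8],0],
    [[0,0,-0.7],0],
    [[0,0,-0.4],0],
    [[0,0,0],0],
    [[0,0,0],0]
  ]
}}

```text
clock: 39.95
position: [0.5933, -0.1276, 0.2954]
tool_rot: [3.142, -0.001, 3.058]
force: [-0.1, 0.2, 0.1]
grip_width: 0.0683
```

Request:
{"name": "servo_tool", "arguments": {
  "targets": [
    [[-0.2,0.01,0],0],
    [[-0.4,0.01,0],0],
    [[-0.5,0.01,0],0],
    [[-0.4,0.01,0],0],
    [[-0.17,0.01,0],0],
    [[0,0,0],0],
    [[0,0,0],0]
  ],
  "gripper": 0.2
}}

```text
clock: 40.83
position: [0.6766, -0.1323, 0.2958]
tool_rot: [-3.141, -0.0, 3.058]
force: [-0.0, -0.8, 0.4]
grip_width: 0.0514
```

```bash
python3 w.py w16.png
```

```text
40.875 [ 0.6766 -0.1323  0.296 ] [-179.993     0.0018  175.1915] [ 0.1496  0.5797 -0.0713  1.3271  0.0414  1.2362  1.5632] [0.0187 0.1276 1.1071] 0.05107829639116014
```

View pics/w16.png

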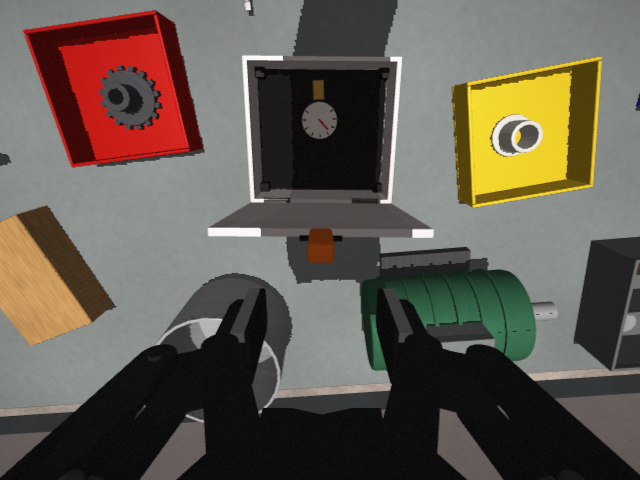

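The gauge lies inside the case at (320,118), and the upright tab is at (320,245), between the finger lines. I'll descend to the earlier grip height and pinch.

Request:
{"name": "servo_tool", "arguments": {
  "targets": [
    [[0,0,0.3],0],
    [[0,0,0.5],0],
    [[0,0,0.4],0],
    [[0,0,0.2],0],
    [[0,0,0.11],0],
    [[0,0,0],0],
    [[0,0,0],0]
  ]
}}

```text
clock: 41.75
position: [0.6774, -0.1323, 0.221]
tool_rot: [-3.142, 0.001, 3.058]
force: [-0.3, -0.3, 0.8]
grip_width: 0.0514
```

Request:
{"name": "servo_tool", "arguments": {
  "targets": [
    [[0,0,0],0],
    [[0,0,0],0],
    [[0,0,0],0],
    [[0,0,0],0],
    [[0,0,0],0]
  ],
  "gripper": -1,
  "newtons": 40
}}

```text
clock: 42.38
position: [0.6771, -0.1328, 0.2207]
tool_rot: [-3.141, 0.001, 3.057]
force: [-0.9, -3.7, 5.4]
grip_width: 0.0154
```

```bash
python3 w.py w17.png
```

```text
42.425 [ 0.6771 -0.1328  0.2207] [-179.9619    0.0325  175.1736] [ 0.1522  0.6384 -0.0737  1.4173  0.0503  1.0871  1.5561] [-0.8682 -4.2199  5.4274] 0.01553085465488699
```

View pics/w17.png

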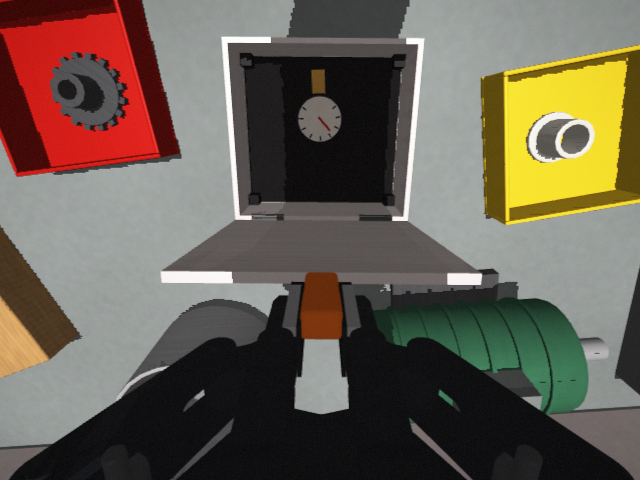

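The tab is pinched again at (322,305). I'll follow the arc back down.

Request:
{"name": "servo_tool", "arguments": {
  "targets": [
    [[0.22,0,0.02],0],
    [[0.22,0,0.03],0],
    [[0.22,0,0.04],0],
    [[0.22,0,0.06],0],
    [[0.21,0,0.07],0],
    [[0.21,0,0.08],0],
    [[0.2,0,0.1],0],
    [[0.2,0,0.11],0],
    [[0.19,0,0.12],0],
    [[0.18,0,0.13],0],
    [[0.17,0,0.14],0],
    [[0.16,0,0.15],0]
  ]
}}

```text
clock: 43.92
position: [0.557, -0.1219, 0.1675]
tool_rot: [3.141, 0.0, 3.058]
force: [1.0, -1.2, 3.3]
grip_width: 0.015
```

Request:
{"name": "servo_tool", "arguments": {
  "targets": [
    [[0.15,0,0.16],0],
    [[0.14,0,0.17],0],
    [[0.13,0,0.18],0],
    [[0.12,0,0.19],0],
    [[0.11,0,0.2],0],
    [[0.1,0,0.2],0],
    [[0.08,0,0.21],0],
    [[0.07,0,0.21],0],
    [[0.06,0,0.22],0],
    [[0,0,0],0]
  ]
}}

```text
clock: 45.18
position: [0.5093, -0.1176, 0.0796]
tool_rot: [3.141, -0.001, 3.058]
force: [0.8, 5.7, -1.0]
grip_width: 0.0156
```

```bash
python3 w.py w18.png
```

```text
45.225 [ 0.5093 -0.1176  0.0799] [179.9702  -0.0435 175.2356] [ 0.1737  0.5846 -0.0807  1.9831  0.0806  0.5776  1.5264] [ 1.363   5.1789 -0.1767] 0.014939501467082316
```

View pics/w18.png

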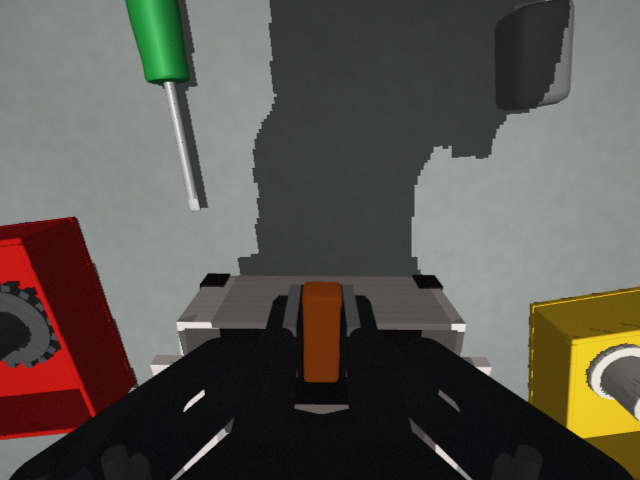

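Request:
{"name": "servo_tool", "arguments": {
  "targets": [
    [[0.04,0,0.21],0],
    [[0.03,0,0.22],0],
    [[0.01,0,0.2],0],
    [[0,0,0.04],0],
    [[0,0,0],0],
    [[0,0,0],0]
  ]
}}

```text
clock: 45.98
position: [0.5055, -0.1173, 0.0481]
tool_rot: [3.141, 0.0, 3.058]
force: [-9.6, 8.0, 37.8]
grip_width: 0.015
```

Request:
{"name": "servo_tool", "arguments": {
  "targets": [
    [[0,0,0.06],0],
    [[0,0,0],0],
    [[0,0,0],0]
  ]
}}

```text
clock: 46.35
position: [0.5061, -0.1174, 0.046]
tool_rot: [3.141, 0.002, 3.058]
force: [-13.4, 8.4, 58.2]
grip_width: 0.0156
```

The reaction force climbed to 58 N, so the lid is on the rim. I'll relieve the load, let go and lift clear.

Request:
{"name": "servo_tool", "arguments": {
  "targets": [
    [[0,0,-0.08],0],
    [[0,0,0],0]
  ]
}}

```text
clock: 46.6
position: [0.5061, -0.1173, 0.0482]
tool_rot: [3.141, 0.001, 3.058]
force: [3.4, 4.6, -0.4]
grip_width: 0.0151
```

Request:
{"name": "servo_tool", "arguments": {
  "targets": [
    [[0,0,0],0],
    [[0,0,0],0],
    [[0,0,0],0],
    [[0,0,0],0],
    [[0,0,-0.2],0],
    [[0,0,-0.5],0],
    [[0,0,-0.7],0],
    [[0,0,-0.7],0],
    [[0,0,-0.4],0],
    [[0,0,0],0],
    [[0,0,0],0]
  ],
  "gripper": 0.2
}}

```text
clock: 47.98
position: [0.5054, -0.1178, 0.173]
tool_rot: [-3.142, -0.0, 3.058]
force: [0.3, -0.4, 0.1]
grip_width: 0.051
```

```bash
python3 w.py w19.png;python3 -c "
from h import *
cv2.imwrite('pics/s19.png',bot.grab_frame('scene'));crop(cv2.imread('pics/s19.png'),150,170,200,150,4,'s19c.png')"
```

```text
48.025 [ 0.5053 -0.1178  0.1728] [-180.       -0.0522  175.204 ] [ 0.186   0.4323 -0.0934  1.9321  0.0556  0.7806  1.5487] [ 0.4755  0.1211 -0.433 ] 0.051357584497266316
```

View pics/w19.png

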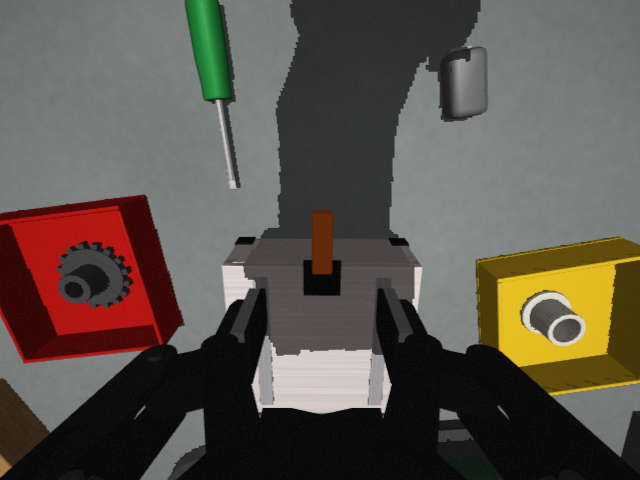

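View pics/s19c.png

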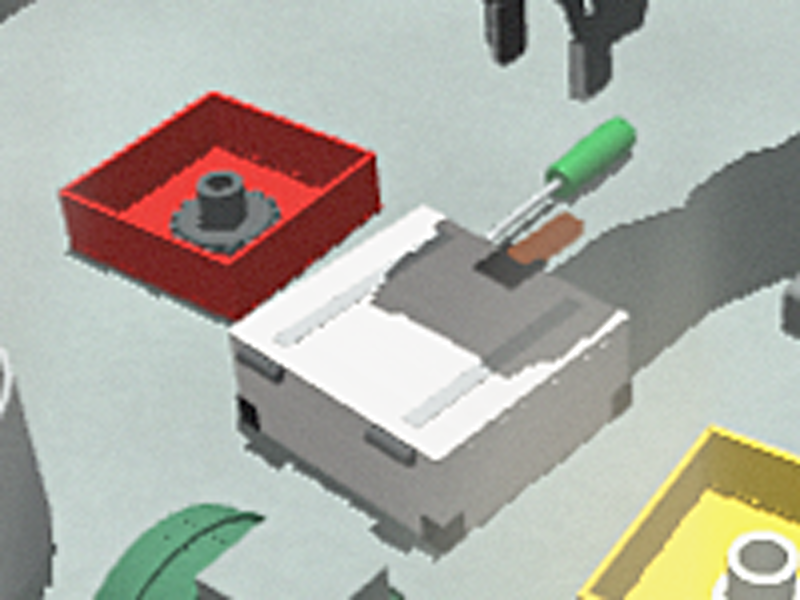

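The lid corners match the first picture of the shut case (crop shift +40 px). I'll check by touching the lid top with shut fingertips.

Request:
{"name": "servo_tool", "arguments": {
  "targets": [
    [[-0.4,0,0],0],
    [[-0.4,0,0.2],0],
    [[0,0,0.6],0],
    [[0,0,0.6],0],
    [[0,0,0.4],0],
    [[0,0,0.2],0],
    [[0,0,0],0],
    [[0,0,0],0]
  ],
  "gripper": -1
}}

```text
clock: 49.08
position: [0.5456, -0.1212, 0.0734]
tool_rot: [-3.142, 0.0, 3.058]
force: [0.4, 0.8, 0.4]
grip_width: 0.0001
```

Request:
{"name": "servo_tool", "arguments": {
  "targets": [
    [[0,0,0.04],0],
    [[0,0,0.04],0],
    [[0,0,0.04],0],
    [[0,0,0],0],
    [[0,0,0],0]
  ]
}}

```text
clock: 49.7
position: [0.5462, -0.1214, 0.0697]
tool_rot: [-3.141, 0.002, 3.058]
force: [-11.9, 2.3, 46.8]
grip_width: 0.0003
```

It resists with 47 N at z = 0.070 on the black tab mount. About 3 N would move an ajar lid, so it is shut. Lifting clear.

Request:
{"name": "servo_tool", "arguments": {
  "targets": [
    [[0,0,-0.2],0],
    [[0,0,-0.5],0],
    [[0,0,-0.8],0],
    [[0,0,-0.8],0],
    [[0,0,-0.8],0],
    [[0,0,-0.5],0],
    [[0,0,0],0],
    [[0,0,0],0],
    [[0,0,0],0]
  ]
}}

```text
clock: 50.82
position: [0.5451, -0.1211, 0.2464]
tool_rot: [3.142, -0.001, 3.058]
force: [1.0, 0.5, 0.0]
grip_width: -0.0002
```

```bash
python3 -c "
from h import *
cv2.imwrite('pics/s20.png',bot.grab_frame('scene'));print(bot.observe()['position'],bot.observe()['force'])"
```

```text
[ 0.54518536 -0.12111148  0.24647292] [-0.43220652  0.3645348   0.52868848]
```

View pics/s20.png

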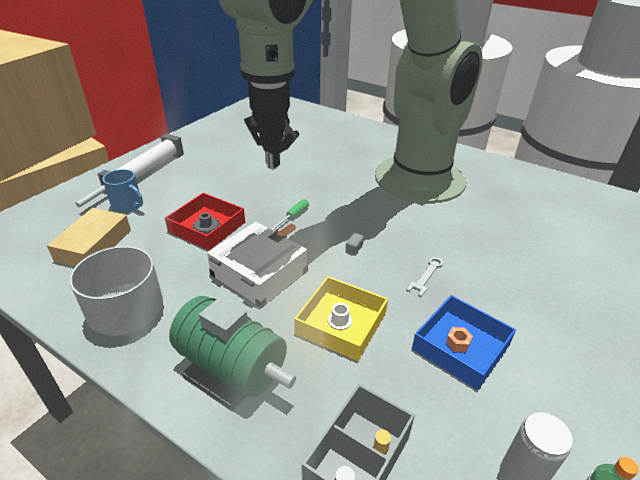

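The picture shows the sprocket in red (206,222), the bushing in yellow (340,316), the nut in blue (459,340), the case shut, and the gripper clear.

```bash
python3 -c "
from workcell import bot
print(bot.job_done())"
```

```text
the job is handed in; nothing more can be done
None
```

The job is done and handed in at about 51 s of the 141 s allowed. The nut is in the blue bin, the bushing in the yellow and the sprocket in the red. I then swung the lid upright by its tab, laid the gauge inside dial up, let go, and shut the lid.

**Last checks:** In the last scene picture all three parts lie in their bins, the case is shut and the gripper is clear at z = 0.25 m with no force on it. The gauge was last seen just before I shut the lid: dial up, near the middle of the case.

**Lid:** The lid corners look the same as in the first picture. It pushed back with 58 N at the tab, and with 47 N when I pressed it with shut fingertips; about 3 N would move a lid still ajar.

**Disagreements:**
- **Lid height:** the fingertip check met resistance at z = 0.070 m instead of the lid's nominal 0.066 m. I took this to be the black tab mount standing slightly proud. If it were the lid ajar, it would be about 0.027 rad, still within the 0.04 limit.
- **Positions:** the wrist camera and the top camera differed by 3–6 mm in x, so I used values in between. Every grip closed on the part at about its expected width.

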